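# Plug the spare card into the test rack

## Task

Take the spare plug-in card out of the slanted holder and slide it down edgewise into the guides of the one empty slot of the test rack, board side facing the same way as its neighbours. Press it fully home so that both ejector latches swing up and hook over its shoulders, then let go. Guide it all the way down without dropping or ramming it, and leave the tools and small things round about where they lie.

Things in the scene. Friction and masses are not known exactly. Their poses are not given: they have to be found in the camera images.
- spare: Spare plug-in card, 0.16 kg: aluminium plate 124 x 3.2 x 70 mm (x, y, z), green circuit board with parts on its -y face (x -50 to 50, out to y -12, up to z 68 mm), grey finger grip in the middle of its top edge. Origin: middle of the plate's lower edge; z up the plate. Starts in the holder, its top leaning 0.30 rad to the holder's -y.
- spare_grip (a point): Point in the middle of the card's finger grip, 89 mm above its lower edge. The grip is 60 x 10 x 28 mm (x, y, z; z 69 to 97 mm above the lower edge) and is pinched across its 10 mm.
- spare_front (a point): Lower corner of the card's plate at its -x end, 62 mm from the middle: plugged in, it is at the front (-x end) of the slot.
- rest: Fixed black slanted holder, 136 x 66 mm, about 70 mm high: combs at both ends (51 to 63 mm from the middle in x) with three grooves 4.8 mm wide and about 50 mm deep, leaning 0.30 rad to -y. The card stands in the middle one; it comes out along the groove, that is, along its own z. Origin: on the bench under the middle groove; x along the grooves.
- rack: Fixed test rack, 164 x 225 x 66 mm; four slots along x, side by side at y -78, -26, 26 and 78 mm. Three hold cards like the spare one, plugged in and latched, board side to -y, their grips up to 127 mm above the bench. Origin: on the bench under its middle. To its right and behind stand two board racks 0.33 m high.
- receptacle: Steel base strip of the empty slot, 176 x 46 x 6 mm, at any one of the four places; origin: middle of its underside, 16 mm above the bench; x along the slot, z up. The black guide set on it is clamped by hand, firmly, anywhere within 8 mm to either side (y) of this origin: exactly where is not reported and must be felt or seen.
- slot_mouth (a point): Point over the base strip's middle, 70 mm above its origin, level with the flat tops of the two guide posts (52 to 68 mm from the middle in x, 32 mm wide in y). Each post has an upright slot 4.8 mm wide, flared to 8 mm over its top 8 mm; 3 mm play in x at each end. A card lowered beside the slot lands on the post tops; over the slot it goes on down.
- slot_home (a point): Point over the base strip's middle, 14 mm above its origin: height of the card's lower edge when fully home (56 mm below the mouth). About 7 mm higher the card meets the toes of the latches; pushing it down from there takes about 10 to 20 N and swings both latches up.
- latch_front (a joint): Grey ejector latch at the -x end of the empty slot, pivoting on a pin 73 mm from the middle, lever 90 mm long. 0 to 0.05 rad: leaned outwards, open, as found; 0.45 rad: upright, its hook over the card's shoulder. The card's lower edge pushes down its toe and so swings it up; it stays where it is left.
- latch_back (a joint): The same latch at the +x end of the empty slot; same values.
- tape_roll: Roll of masking tape on the bench, 58 x 44 x 50 mm, origin under its middle; a bystander.
- screwdriver_1: Small screwdriver with a red handle lying on the bench, 159 mm long, 13 mm thick; a bystander.
- tip_pot: Small white round pot with lid, 44 mm across, 26 mm high, origin under its middle; a bystander.
- tweezers_2: Black tweezers lying on the bench, 122 mm long; a bystander.
- spudger: Blue plastic prying stick lying on the bench, 117 mm long; a bystander.

How it is judged:
At the end, for the whole second after the job is handed in: The card stands upright in the empty slot's guides, board side to the rack's -y like its neighbours, its lower edge within 2 mm of home; both latches are swung up (past 0.37 rad); the card is at rest and released (value of joint each of latch_front, latch_back above 0.37 rad and x of spare in the frame of receptacle between -0.005 and 0.005 m and y of spare in the frame of receptacle between -0.011 and 0.011 m and z of spare in the frame of receptacle between 0.0115 and 0.016 m and x of spare_front in the frame of receptacle below -0.05 m and angle between spare's own z axis and vertical below 0.06 rad and angle between the x axis of spare and the x axis of receptacle, either way round below 0.06 rad and linear speed of spare below 0.01 m/s); the robot touches nothing.
It fails at once if the card is rammed: more than 80 N between it and the slot (contact force between spare and receptacle above 80 N).
It fails at once if a tool or small thing on the bench is shifted by more than 30 mm (distance of any of tape_roll, screwdriver_1, tip_pot, tweezers_2, spudger from where it was at the start of the episode above 0.03 m).
It fails at once if the card is dropped down its guides (moves in them faster than 0.4 m/s) (z of spare in the frame of receptacle between 0.01 and 0.066 m and x of spare in the frame of receptacle between -0.01 and 0.01 m and y of spare in the frame of receptacle between -0.015 and 0.015 m and linear speed of spare above 0.4 m/s).
It also fails if it takes over 58 s, if anything falls off the work surface, if the arm or the gripper's body presses on something with over 40 N, if the wrist force passes 120 N, or if a joint passes its speed limit or range.

## Robot

A 6-joint arm with a two-finger parallel gripper is mounted at the origin on a cart in front of the work surface, level with it; the furniture and walls round the work are solid. World frame = base frame: x ahead of the robot, y to its left, z up, the work surface at z = 0. Lengths are in m, angles in rad, forces in N, time in s.
With the tool pointing down it reaches from about 0.425 to 0.95 m from the base axis. Payload 3.5 kg.
Tool frame: the origin (TCP) lies between the finger pads; the fingertips stand 22 mm ahead of it and the grasp point (between the pads) lies 3 mm ahead of it (ctrl.nose_length is the z of the fingertips in the tool frame, in m); z points along the fingers, y is the line along which they close (so a half turn about z gives the same grasp; the last joint's range is limited). The gripper opens to 85 mm and grips with 20 to 120 N. Pads are 22 mm wide; open, the fingers measure 114 mm over their backs; the gripper's body (76 mm by 85 mm) begins 54 mm behind the grasp point. The pads swing forward as they close: fully open they stand 13 mm farther back than shut.
Start: joints at [1.158, 0.286, 1.577, -0, 1.279, -0.15], TCP at [0.175, 0.652, 0.253] pointing down, gripper open.
Joint ranges: [-2.77, 2.77], [-0.9, 2.22], [0.21, 2.48], [-1.53, 4.67], [0.24, 2.81], [-2.84, 2.84]. Speed limits (rad/s): [2.79, 2.79, 3.14, 3.14, 3.14, 3.14].

## Interface

Orientations are given as a unit quaternion [x, y, z, w].
In Python, from plant import ctrl gives the robot as it stands. The module is installed in compiled form; this text tells all that it offers.
- The arm moves only by the tool send_rows, never from a script. Its argument "rows" is text: rows parted by semicolons, each of 7 numbers parted by spaces: the turn, a rotation vector about the tool's x, y, z in degrees, then the shift along the tool's x, y, z in mm, then the opening, from -1 (shut) to 1 (fully open). A call has 1 to 8 rows; each row is the pose to reach, as a shift and turn from the pose commanded when the call began, along the tool's axes at that moment; what a row does not reach only later rows make up. A row lasts 1/8 s, in which the tool goes at most 62.5 mm and 10.7 degrees, less where a joint would pass 70% of its speed; a pose out of reach is approached as far as the arm can. A call with a gripper value outside its range is refused whole. The fingers move at their own pace and stop on an object; "grip_force" is the grip in N (left out, the last holds). Time passes only in rows, so rows that repeat a pose let the fingers close. It gives the time, the measured TCP pose, the force, the opening and the grip force at its end, in the units of the state.
- ctrl.get_state(): the state, without advancing time (a new reading comes with each control period).
- ctrl.read_camera(name): name is "scene" or "top" or "wrist"; returns a dict with "color" (420x560x3 uint8, red, green, blue), "fx", "fy", "cx", "cy" (pixels), "extrinsics" (4x4, takes a point from world to camera coordinates). Camera axes: x right, y down, z forward; pixel columns grow to the right and rows downward; lengths in m; the calibration is good to about 2 mm. A picture is of the moment at which its call begins. There is no depth.
- ctrl.sign_off(): hands the job in; it is judged then, once.
Trained networks look in a picture, given as the dict that the camera call returned (one of the last four; its "shot" number tells which), for a name from the list of things; names that differ only in an ending like _2 or _b are one class to them, and where a whole thing is asked for, a point or a joint stands for the part that bears it (a point fixed in the world has none). Each returns a list of dicts, best first, with "p" (0 to 1); they miss things now and then, are a little off and sometimes report something else, mostly with a low value. They report only what shows in the picture. A call takes as long as a camera call.
- ctrl.look_for(picture, target): "position" ([x, y, z] in m, in the coordinates of the camera as it stood for that picture, good to about 4 mm: the middle of the surface that is visible of it).
The state is a dict: "time": time; "qpos": joint angles; "dq": joint speeds; "joint_efforts": joint torques, N m; "eef_pos": TCP position; "tcp_rot": TCP orientation; "contact_force": force on the tool from outside, world axes, zero at the start; "wrist_torque": the same for the moment, N m; "opening": opening from 0.0 (shut) to 1.0 (fully open); "finger_force": force on a finger pad.
Only numpy, scipy, OpenCV 4.12 (cv2) and the standard library are available. Lean on these libraries where they do the work, as an engineer would, in place of code of your own. Each camera call takes 0.05 s, during which the arm holds its last target. There are 200 camera calls.

## Working session

There is one attempt and no reset: what is moved stays moved. The work goes in short steps, Python scripts to look and compute and a tool call to move; the robot and the scene stay as the last step left them, time stands still between calls to the robot, and variables do not carry over. Pictures are saved under pics/ and viewed, at most 10 in all, crops included, and the job is handed in when it is done.

Besides the shell and the picture viewer there is one more tool, called after "Request:" as name(argument=value, ...), one argument or row to a line, values as JSON. send_rows: Moves the arm, as the interface text tells. Its arguments: {"type":"object","properties":{"rows":{"type":"string"},"grip_force":{"type":"number"}},"required":["rows"]}

```bash
mkdir -p pics; cat > h.py <<'E'
import numpy as np, cv2
from plant import ctrl
from scipy.spatial.transform import Rotation as R
def shot(n,fn=None):
    p=ctrl.read_camera(n)
    if fn: cv2.imwrite('pics/'+fn,p['color'][:,:,::-1])
    return p
def w(p,c):
    E=np.array(p['extrinsics']); return E[:3,:3].T@(np.array(c)-E[:3,3])
def proj(p,X):
    E=np.array(p['extrinsics']); c=E[:3,:3]@np.array(X)+E[:3,3]
    return np.array([p['fx']*c[0]/c[2]+p['cx'],p['fy']*c[1]/c[2]+p['cy']])
def onz(p,u,v,z):
    E=np.array(p['extrinsics']); o=-E[:3,:3].T@E[:3,3]
    d=E[:3,:3].T@np.array([(u-p['cx'])/p['fx'],(v-p['cy'])/p['fy'],1]); return o+d*(z-o[2])/d[2]
E
cat > a.py <<'E'
from h import *
np.set_printoptions(precision=4,suppress=True)
for n in ['top','scene']:
    p=shot(n,n+'1.png')
    print(n,'campos',w(p,[0,0,0]),p['fx'])
    for t in ['spare','spare_grip','spare_front','rest','rack','receptacle','slot_mouth','slot_home','latch_front','latch_back','tape_roll','screwdriver_1','tip_pot','tweezers_2','spudger']:
        for d in ctrl.look_for(p,t)[:4]:
            W=w(p,d['position']); print(t,round(d['p'],2),W,proj(p,W).round())
print(ctrl.get_state())
E
python3 a.py
```

```text
top campos [0.3295 0.2454 1.2718] 425.600047210574
spare 0.71 [0.5299 0.3768 0.073 ] [214. 210.]
spare_grip 0.52 [0.5259 0.3706 0.0664] [217. 212.]
spare_front 0.84 [0.5248 0.372  0.0745] [216. 212.]
rest 0.97 [0.5202 0.4056 0.008 ] [207. 217.]
rack 0.74 [0.3977 0.4647 0.0256] [186. 258.]
rack 0.65 [0.5275 0.0773 0.0098] [316. 212.]
receptacle 0.88 [0.5354 0.0507 0.0283] [326. 208.]
slot_mouth 0.87 [0.5362 0.0465 0.0326] [328. 208.]
slot_home 0.69 [0.5326 0.051  0.0278] [326. 209.]
latch_back 0.66 [0.4164 0.2629 0.0095] [255. 251.]
latch_back 0.42 [0.6328 0.0542 0.1041] [327. 170.]
tape_roll 0.53 [0.4419 0.5316 0.0473] [161. 243.]
screwdriver_1 0.46 [0.4129 0.2661 0.0085] [254. 252.]
screwdriver_1 0.21 [0.5348 0.0502 0.0302] [326. 209.]
tip_pot 0.48 [0.4011 0.4671 0.025 ] [185. 257.]
spudger 0.57 [ 0.3913 -0.0851  0.0063] [372. 256.]
spudger 0.17 [0.5279 0.0788 0.0088] [316. 212.]
scene campos [-0.0468 -0.344   1.0956] 518.9610060708296
spare 0.71 [0.5283 0.3638 0.0771] [250. 188.]
spare_grip 0.77 [0.5255 0.3648 0.0793] [249. 188.]
spare_front 0.54 [0.5268 0.3652 0.0793] [249. 188.]

[... 545 characters left out ...]
.]
tip_pot 0.72 [0.4016 0.4621 0.0278] [191. 206.]
tweezers_2 0.71 [0.5265 0.3655 0.0777] [249. 188.]
tweezers_2 0.57 [0.3941 0.0792 0.0094] [290. 301.]
spudger 0.67 [ 0.3939 -0.0829  0.006 ] [342. 347.]
{'time': 1.6, 'qpos': array([ 1.158 ,  0.2863,  1.5767,  0.    ,  1.2786, -0.15  ]), 'dq': array([-0.0012,  0.0002,  0.0029,  0.0002,  0.0001,  0.0006]), 'joint_efforts': array([  0.0003, -40.5958, -29.2925,  -0.0001,   0.0006,   0.    ]), 'eef_pos': array([0.1753, 0.6518, 0.2533]), 'tcp_rot': array([ 0.131 ,  0.9914, -0.    , -0.    ]), 'contact_force': array([-0.2839,  0.4955, -0.1994]), 'wrist_torque': array([ 0.0122, -0.0126, -0.041 ]), 'finger_force': 0.0, 'opening': 1.0000431351465155}
```

View pictures.

```bash
python3 -c "
import cv2
a=cv2.imread('pics/top1.png')[150:280,150:400]; cv2.imwrite('pics/top1c.png',cv2.resize(a,None,fx=3.2,fy=3.2,interpolation=cv2.INTER_CUBIC))
a=cv2.imread('pics/scene1.png')[150:360,150:430]; cv2.imwrite('pics/scene1c.png',cv2.resize(a,None,fx=2.8,fy=2.8,interpolation=cv2.INTER_CUBIC))"
```

```text
(no output)
```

View pics/top1c.png

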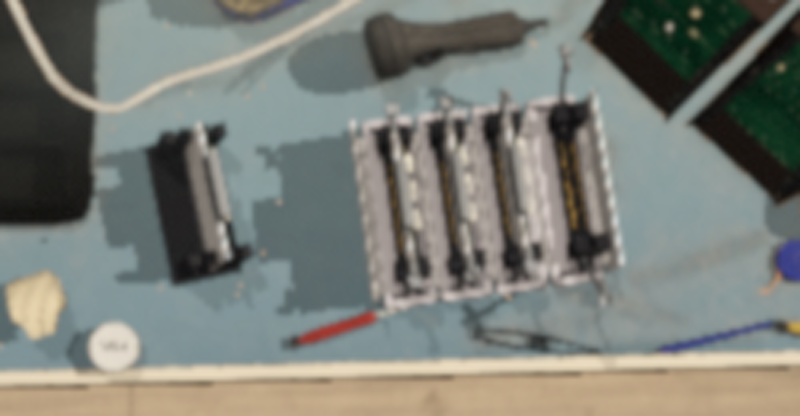

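View pics/scene1c.png

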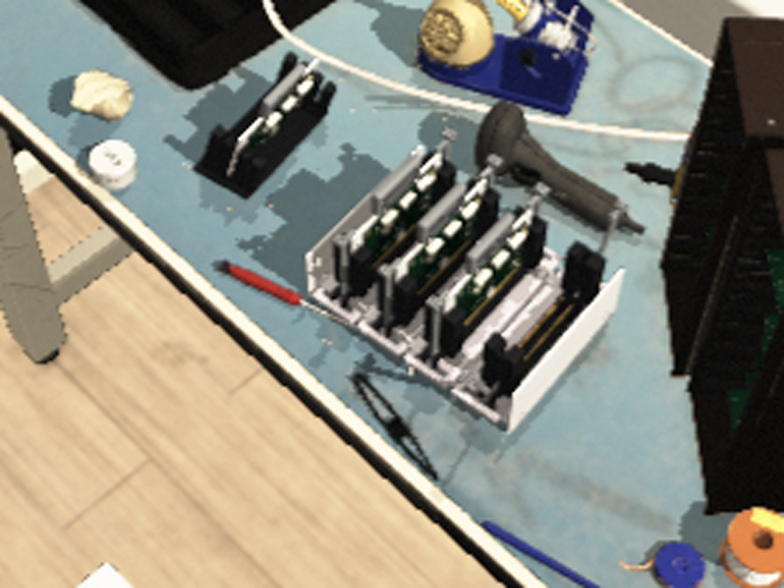

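```bash
cat >> h.py <<'E'
def pose(yaw,tilt=0.):  # tool axes for card yaw; tilt = card top leaning to its -y
    C=R.from_euler('z',yaw)*R.from_euler('x',tilt)   # card axes
    return C*R.from_matrix(np.diag([-1.,1,-1]))
def row(P,Q):
    s=ctrl.get_state(); q=R.from_quat(s['tcp_rot'])
    print('rot deg',(q.inv()*Q).as_rotvec(degrees=True).round(2),'mm',(q.inv().apply(np.array(P)-s['eef_pos'])*1000).round(1),'t',s['time'])
E
python3 -c "
from h import *
row([.49,.36,.30],pose(.2))"
```

```text
rot deg [ -0.    -0.   -26.51] mm [-379.7 -200.1  -46.7] t 1.6
```

Request:
send_rows(
  rows="0 0 -26.5 -380 -200 -47 1;0 0 -26.5 -380 -200 -47 1;0 0 -26.5 -380 -200 -47 1;0 0 -26.5 -380 -200 -47 1;0 0 -26.5 -380 -200 -47 1;0 0 -26.5 -380 -200 -47 1;0 0 -26.5 -380 -200 -47 1;0 0 -26.5 -380 -200 -47 1",
)

```text
time: 2.6
eef_pos: [0.4933, 0.3571, 0.3011]
tcp_rot: [-0.097, 0.995, -0.0, 0.001]
contact_force: [0.6, 0.9, 0.2]
opening: 1.001
finger_force: 0.0
```

```bash
python3 -c "
from h import *
np.set_printoptions(precision=4,suppress=True)
p=shot('wrist','w1.png'); print(w(p,[0,0,0]),np.array(p['extrinsics']),p['fx'],p['cx'])
for t in ['spare','rest']:
  for d in ctrl.look_for(p,t)[:2]: W=w(p,d['position']);print(t,d['p'],W,proj(p,W))
np.save('w1.npy',p,allow_pickle=True)
s=ctrl.get_state();print(s['eef_pos'],s['time'],s['qpos'])"
```

```text
[0.4196 0.343  0.4219] [[-0.1927  0.9812 -0.0011 -0.2552]
 [ 0.9372  0.1844  0.2962 -0.5815]
 [ 0.2908  0.056  -0.9551  0.2617]
 [ 0.      0.      0.      1.    ]] 296.4188739615874 277.6518562483528
spare 0.82 [0.5324 0.3713 0.081 ] [282.923  219.5264]
rest 0.95 [0.5207 0.4049 0.0069] [306.4512 199.77  ]
rest 0.68 [0.5205 0.0509 0.0687] [ 18.9729 157.2167]
[0.4898 0.3603 0.3001] 2.75 [ 0.4673  0.108   1.6978  0.0005  1.3364 -1.3034]
```

View pics/w1.png

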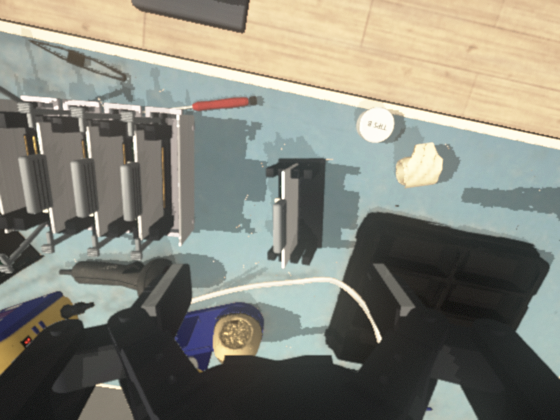

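```bash
python3 -c "
import cv2
a=cv2.imread('pics/w1.png')[150:275,250:340]; cv2.imwrite('pics/w1c.png',cv2.resize(a,None,fx=4.8,fy=4.8,interpolation=cv2.INTER_CUBIC))"
```

```text
(no output)
```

View pics/w1c.png

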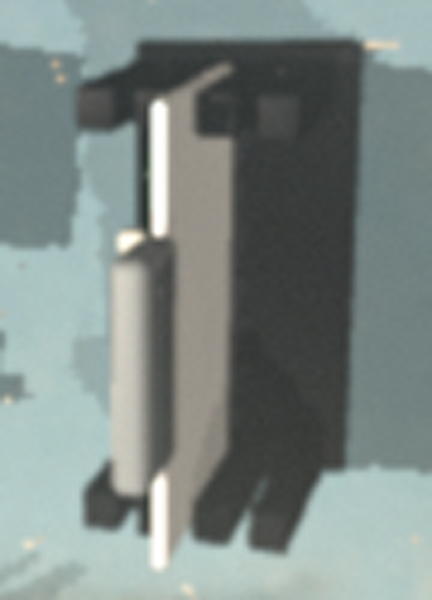

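```bash
cat > f.py <<'E'
from h import *
from scipy.optimize import least_squares
np.set_printoptions(precision=4,suppress=True)
p=np.load('w1.npy',allow_pickle=True).item()
M=np.array([[-62,0,70],[62,0,70],[-30,-5,97],[-30,5,97],[30,-5,97],[30,5,97],[-62,1.6,0]])/1e3
O=np.array([[160,100],[160,568],[112,258],[147,258],[113,488],[147,493],[232,65]])/4.8+[250,150]
def X(a,lean): return R.from_euler('z',a[3]).as_matrix()@R.from_euler('x',lean).as_matrix()
def f(a,full=False):
    lean=a[4] if len(a)>4 else .3
    C=X(a,lean); return np.concatenate([proj(p,C@m+a[:3])-o for m,o in zip(M,O)])
for a0 in ([.53,.39,.02,.2],[.53,.39,.02,.2,.3]):
    r=least_squares(f,a0); print(r.x,r.fun.reshape(-1,2)); C=X(r.x,.3)
    print('grip',C@[0,0,.089]+r.x[:3])
E
python3 f.py
```

```text
[0.5317 0.393  0.0108 0.1991] [[ 0.1536  0.4264]
 [ 0.0832 -1.45  ]
 [-0.8698 -0.3862]
 [ 0.3913  0.2936]
 [-0.5555  0.6566]
 [ 0.4803  0.6616]
 [ 0.3979 -0.3908]]
grip [0.5369 0.3672 0.0958]
[0.5318 0.3924 0.0109 0.1971 0.2924] [[ 0.1868  0.3879]
 [-0.0738 -1.4209]
 [-0.7365 -0.4003]
 [ 0.5542  0.2784]
 [-0.5274  0.6928]
 [ 0.5351  0.687 ]
 [ 0.0628 -0.4128]]
grip [0.537  0.3666 0.0959]
```

```bash
python3 -c "
from h import *
np.set_printoptions(precision=4,suppress=True)
o=np.array([.5317,.3928,.0108]);C=(R.from_euler('z',.198)*R.from_euler('x',.298)).as_matrix()
row(o+C@[0,0,.156],pose(.198,.298))
p=shot('top')
E=np.array(p['extrinsics'])
for u,v in [(369,189),(332,159),(357,172),(421,214),(367,183)]: print(onz(p,u,v,.33))
"
```

```text
rot deg [-17.06  -0.05   0.1 ] mm [-47.5 -22.3 140.2] t 2.75
[ 0.528  -0.0025  0.33  ]
[0.6001 0.0786 0.33  ]
[0.5683 0.0226 0.33  ]
[ 0.4678 -0.1172  0.33  ]
[0.542  0.0012 0.33  ]
```

Request:
send_rows(
  rows="-8 0 0 -24 -11 40 0.2;-17 0 0 -47.5 -22 80 0.2;-17 0 0 -47.5 -22 140 0.2;-17 0 0 -47.5 -22 140 0.2;-17 0 0 -47.5 -22 140 0.2",
)

```text
time: 3.42
eef_pos: [0.5413, 0.3495, 0.1625]
tcp_rot: [-0.1, 0.984, 0.148, -0.014]
contact_force: [0.1, 0.0, -0.8]
opening: 0.601
finger_force: 0.0
```

```bash
python3 -c "
from h import *
np.set_printoptions(precision=4,suppress=True)
p=shot('wrist','w2.png')
np.save('w2.npy',p,allow_pickle=True)
q=shot('scene','s2.png')
print(onz(q,403,332,0),onz(q,409,157,.33),onz(q,391,284,0),onz(q,391,284,.33))
o=np.array([.5317,.3928,.0108]);C=(R.from_euler('z',.198)*R.from_euler('x',.298)).as_matrix()
row(o+C@[0,0,.096],pose(.198,.298))
a=np.hstack([p['color'][60:360,130:430],q['color'][110:260,160:310].repeat(2,0).repeat(2,1)])[:,:,::-1]; cv2.imwrite('pics/c2.png',cv2.resize(a,(800,400)))
"
```

```text
[ 0.5242 -0.1553  0.    ] [0.6793 0.0199 0.33  ] [ 0.606 -0.057  0.   ] [ 0.4093 -0.1434  0.33  ]
rot deg [-0.02  0.28  0.3 ] mm [ 2.4 -2.5 63.8] t 3.525
```

View pics/c2.png

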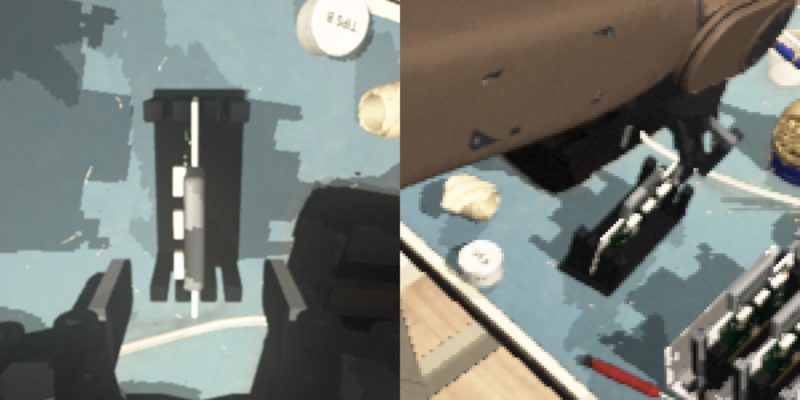

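Request:
send_rows(
  rows="0 0 0 2.4 -2 30 0.2;0 0 0 2.4 -2 64 0.2;0 0 0 2.4 -2 64 0.2;0 0 0 2.4 -2 64 -1;0 0 0 2.4 -2 64 -1;0 0 0 2.4 -2 64 -1;0 0 0 2.4 -2 64 -1;0 0 0 2.4 -2 64 -1",
  grip_force=60,
)

```text
time: 4.53
eef_pos: [0.5369, 0.3653, 0.1016]
tcp_rot: [-0.098, 0.984, 0.149, -0.013]
contact_force: [-2.2, 3.8, 7.0]
opening: 0.104
finger_force: 60.4
```

Request:
send_rows(
  rows="0 0 0 0 0 -12 -1;0 0 0 0 0 -26 -1;0 0 0 0 0 -40 -1;0 0 0 0 0 -55 -1;0 0 0 0 0 -70 -1;0 0 0 0 0 -90 -1;0 0 0 0 0 -110 -1;0 0 0 0 0 -110 -1",
  grip_force=80,
)

```text
time: 5.52
eef_pos: [0.5436, 0.332, 0.2069]
tcp_rot: [-0.098, 0.984, 0.147, -0.012]
contact_force: [0.6, 0.1, -2.0]
opening: 0.098
finger_force: 79.0
```

```bash
python3 -c "
from h import *
np.set_printoptions(precision=4,suppress=True)
s=ctrl.get_state(); print(s['contact_force'],s['wrist_torque'],s['time'])
row([.45,.10,.30],pose(.1))
"
```

```text
[ 0.6405  0.1214 -1.9649] [-0.1996 -0.0723  0.0224] 5.525
rot deg [17.01 -0.53  5.66] mm [ 137.1 -172.3 -150.9] t 5.525
```

```bash
python3 -c "
from h import *
row([.51,.15,.28],pose(.1))
"
```

```text
rot deg [17.01 -0.53  5.66] mm [  68.5 -142.8 -120.5] t 5.525
```

Request:
send_rows(
  rows="0 0 0 0 0 -50 -1;9 0 3 34 -40 -100 -1;17 -0.5 5.7 68.5 -90 -120.5 -1;17 -0.5 5.7 68.5 -143 -120.5 -1;17 -0.5 5.7 68.5 -143 -120.5 -1;17 -0.5 5.7 68.5 -143 -120.5 -1;17 -0.5 5.7 68.5 -143 -120.5 -1",
)

```text
time: 6.4
eef_pos: [0.5089, 0.1511, 0.2771]
tcp_rot: [-0.051, 0.999, -0.0, -0.003]
contact_force: [0.6, -0.1, -0.6]
opening: 0.099
finger_force: 78.9
```

```bash
python3 -c "
from h import *
p=shot('wrist','w3.png'); np.save('w3.npy',p,allow_pickle=True)
s=ctrl.get_state(); print(s['eef_pos'],s['tcp_rot'],s['contact_force'],s['wrist_torque'],s['time'])
cv2.imwrite('pics/w3b.png',cv2.resize(p['color'][:,:,::-1],(800,600),interpolation=cv2.INTER_CUBIC))
"
```

```text
[0.50896234 0.15120074 0.27719928] [-5.09453150e-02  9.98696935e-01 -2.62428353e-04 -2.98961595e-03] [-0.16196554 -0.5067265  -2.61576922] [ 0.00951057 -0.01093788 -0.01991443] 6.45
```

View pics/w3b.png

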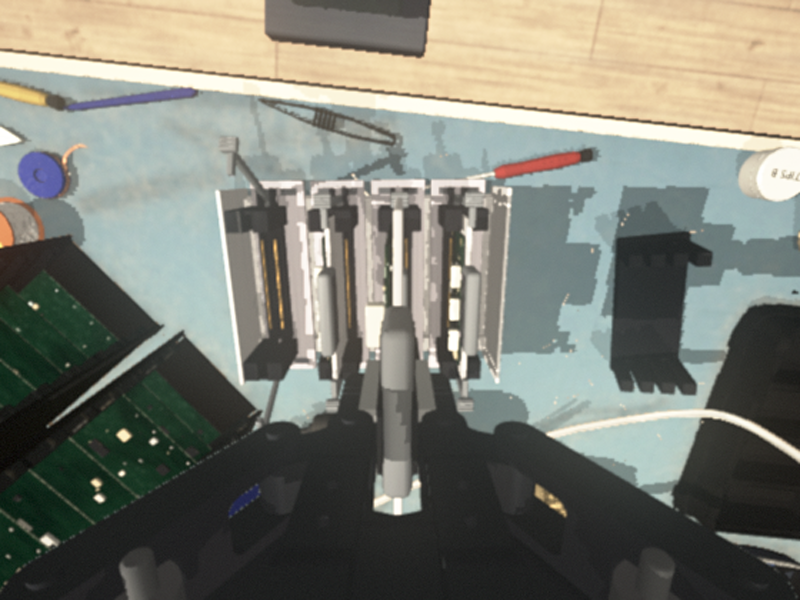

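```bash
python3 -c "
import cv2
a=cv2.imread('pics/w3.png')[85:305,140:360]; a=a[:, :]
l=a[25:200,0:110]; cv2.imwrite('pics/w3c.png',cv2.resize(l,None,fx=3.4*1.0,fy=3.4,interpolation=cv2.INTER_CUBIC))
b=cv2.resize(l[10:70],None,fx=7,fy=7,interpolation=cv2.INTER_CUBIC); 
c=cv2.resize(l[85:100+30],None,fx=7,fy=4,interpolation=cv2.INTER_CUBIC)
import numpy as np
cv2.imwrite('pics/w3d.png',np.vstack([b[:420],c])); print(b.shape,c.shape)
"
```

```text
(420, 770, 3) (180, 770, 3)
```

View pics/w3d.png

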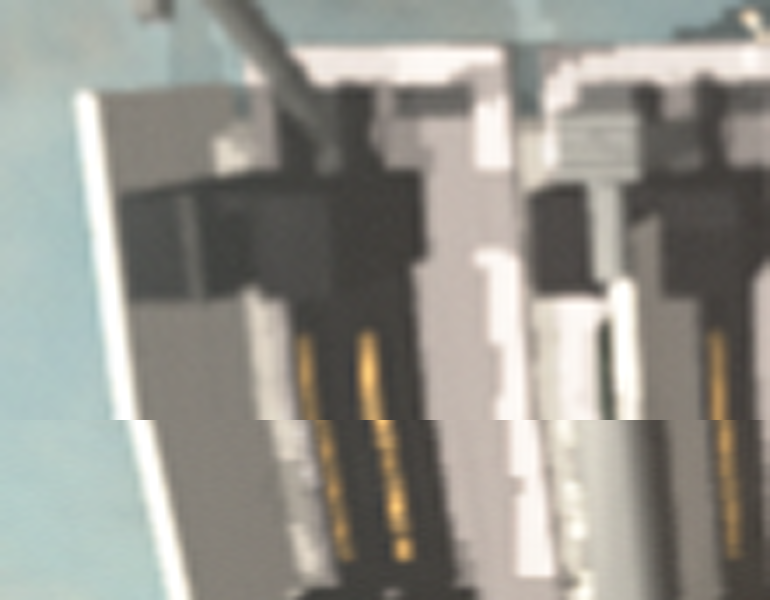

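```bash
python3 -c "
from h import *
row([.54,.105,.26],pose(.1))
"
```

```text
rot deg [-0.01 -0.34  0.11] mm [-26.3 -49.1  17.1] t 6.45
```

Request:
send_rows(
  rows="0 0 0 -26 -49 17 -1;0 0 0 -26 -49 17 -1;0 0 0 -26 -49 17 -1;0 0 0 -26 -49 17 -1;0 0 0 -26 -49 17 -1",
)

```text
time: 7.08
eef_pos: [0.5394, 0.1048, 0.2605]
tcp_rot: [-0.051, 0.999, -0.0, -0.003]
contact_force: [-0.8, 0.3, -1.5]
opening: 0.105
finger_force: 79.0
```

```bash
python3 -c "
from h import *
p=shot('wrist','w4.png'); np.save('w4.npy',p,allow_pickle=True)
s=ctrl.get_state(); print(s['eef_pos'],s['tcp_rot'],s['time'])
for X in [[.47,.04,.086],[.60,.055,.086]]: print(proj(p,X))
a=p['color'][:,:,::-1]
g=(255*(a/255.)**.5).astype(np.uint8)[100:300,120:320]
cv2.imwrite('pics/w4c.png',cv2.resize(g,(600,600),interpolation=cv2.INTER_CUBIC))
"
```

```text
[0.53944278 0.10470067 0.26049421] [-5.07676787e-02  9.98707008e-01 -4.05829593e-04 -2.60599965e-03] 7.125
[217.48574518 120.13524796]
[226.16559514 246.68991493]
```

View pics/w4c.png

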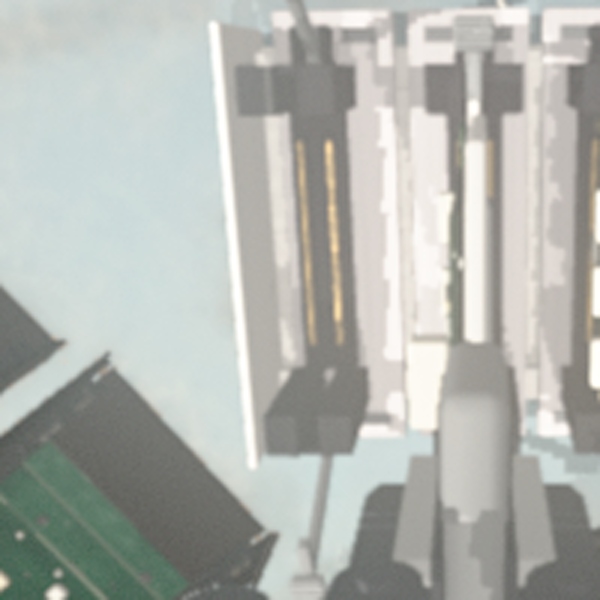

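```bash
python3 -c "
import cv2,numpy as np
a=cv2.imread('pics/w4.png').astype(float)
def st(r,c):
    g=a[r[0]:r[1],c[0]:c[1]]; g=np.clip((g-20)/(85-20),0,1)*255
    return cv2.resize(g.astype(np.uint8),None,fx=10,fy=10,interpolation=cv2.INTER_NEAREST)
A=st((118,146),(190,250));B=st((222,256),(190,250))
cv2.imwrite('pics/w4d.png',np.vstack([A,B[:320]]));print(A.shape,B.shape)
g=a.mean(2)
for v in (124,128,132,136): print(v,g[v,194:248].astype(int))
for v in (238,242,246,250): print(v,g[v,200:248].astype(int))
"
```

```text
(280, 600, 3) (340, 600, 3)
124 [174 125 122 116  92  78  76  76  73  75  74  74  74  78  87  87  72  65
  66  70  68  69  67  68  65  70  71  74  73  72  73  72  73  72  74  70
  67  63  61  60  62  60  60  65 108 162 180 181 180 175 156 143 142 145]
128 [208 138 120 117  98  79  74  75  76  75  75  74  76  76  86  88  77  67
  62  61  63  63  62  63  65  69  71  73  73  75  73  72  72  74  73  72
  71  65  61  61  62  60  58  62 102 161 181 181 180 181 174 159 155 155]
132 [231 153 123 117 100  83  77  72  76  74  73  74  73  74  82  89  80  69
  63  64  64  62  64  63  63  70  72  72  73  74  72  73  72  73  73  72
  72  67  62  60  63  60  61  61 100 158 179 180 182 180 182 180 180 176]
136 [247 179 125 121 116  92  76  75  75  74  74  72  74  74  79  88  87  70
  63  63  66  65  63  63  65  68  72  69  73  72  70  72  72  71  73  72
  71  65  62  60  65  77 106 132 158 175 180 180 179 181 190 217 229 235]
238 [189 225 251 240 169 122 118 103  77  64  61  64  63  62  64  63  64  62
  61  61  61  61  61  59  58  61  64  65  66  65  66  65  63  64  64  64
  62  62  61  62  63  72  94 106 105 105 107 106]
242 [184 218 253 253 204 135 117 104  82  70  70  70  68  70  69  70  71  68
  65  62  59  59  59  60  58  62  70  72  72  70  72  72  71  72  73  71
  68  64  58  81 155 226 238 237 236 235 236 237]
246 [181 196 239 250 221 145 119 113  86  69  69  68  68  68  69  71  69  71
  67  61  59  58  58  58  60  58  63  71  70  68  69  70  70  71  72  71
  67  63  84 144 185 193 192 191 190 191 190 191]
250 [185 188 219 250 242 173 122 118 107  80  71  70  70  70  70  70  70  70
  67  64  68  69  70  73  72  72  73  70  70  68  68  71  74  73  74  74
  74 102 161 183 184 183 183 183 184 183 183 185]
```

View pics/w4d.png

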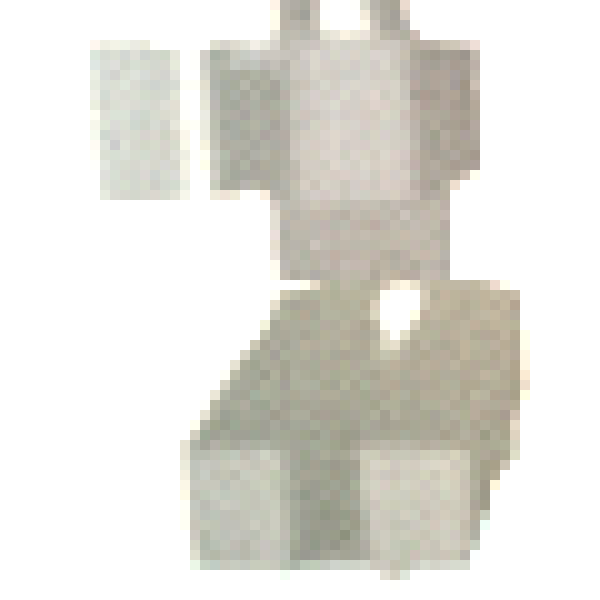

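```bash
cat > g.py <<'E'
from h import *
np.set_printoptions(precision=4,suppress=True)
p=np.load('w4.npy',allow_pickle=True).item()
f=onz(p,214.6,130.2,.086);b=onz(p,222.6,244.7,.086)
print(f,b,np.linalg.norm(b-f),'yaw',np.arctan2(b[1]-f[1],b[0]-f[0]),'mid',(f+b)/2)
E
python3 g.py
python3 - <<'E'
import cv2
a=cv2.imread('pics/w4.png').mean(2)
print(a[112:146,203].astype(int),a[112:146,225].astype(int),a[230:260,213].astype(int))
# rack white side-wall edge: left white strip
for v in range(110,256,16): print(v,a[v,184:212].astype(int))
E
```

```text
[0.4796 0.0376 0.086 ] [0.5981 0.051  0.086 ] 0.1192681678473735 yaw 0.11271355340788733 mid [0.5388 0.0443 0.086 ]
[119 121 122 119 121 119 119 119 115  99  79  76  75  77  75  75  75  74
  73  74  74  74  74  74  74  73  88 116 122 121 121 122 121 121] [79 79 78 80 80 84 87 93 92 79 73 73 72 72 74 72 72 73 73 73 73 74 72 73
 72 72 68 67 66 66 66 66 67 66] [ 77  66  62  61  62  60  60  60  62  69  71  67  70  69  70  68  68  69
  67  67  70 101 152 179 182 181 179 177 175 177]
110 [171 172 171 170 168 193 245 253 233 157 122 119 120 120 120 121 121 120
 122 123 123 126 137 153 156 147 140 140]
126 [173 172 173 172 174 172 175 222 255 251 190 130 121 117  97  78  76  75
  77  75  74  73  74  75  86  86  76  65]
142 [176 176 174 177 176 178 175 174 214 254 254 223 149 122 121 120 121 123
 120 121 120 120 120 128 156 188 197 199]
158 [180 179 178 179 179 179 179 179 180 192 235 254 244 171 124 119 121 122
 121 121 121 121 121 121 126 147 186 198]
174 [180 179 179 179 178 178 178 178 174 169 167 213 254 254 210 137 121 121
 122 122 121 122 120 122 120 121 143 190]
190 [183 182 183 181 180 181 182 180 180 178 179 177 195 241 253 235 159 126
 122 123 122 122 121 121 120 121 121 125]
206 [183 183 182 182 181 180 180 179 176 175 174 173 168 163 205 253 250 191
 128 120 122 123 124 122 121 121 121 118]
222 [186 184 185 182 184 184 185 182 183 183 183 187 184 185 185 212 250 254
 223 147 124 122 121 122 123 121 121 120]
238 [187 185 183 182 184 186 185 186 186 185 185 185 187 185 185 184 189 225
 251 240 169 122 118 103  77  64  61  64]
254 [ 49  50  53  71 118 157 172 175 177 179 182 183 183 184 184 184 181 182
 214 252 251 208 167 177 183 183 183 184]
```

```bash
cat >> g.py <<'E'
e1=onz(p,191.2,110,.066);e2=onz(p,203.3,254,.066);print('wall yaw',np.arctan2(e2[1]-e1[1],e2[0]-e1[0]))
T=np.array([.53944278,.10470067,.26049421]);Q=R.from_quat([-5.0768e-02,.998707,-4.06e-4,-2.606e-03])
A=Q*R.from_matrix(np.diag([-1.,1,-1])); print('card euler zyx',A.as_euler('ZYX'))
for m in [[-62,0,70],[-30,0,97],[-62,1.6,70],[-62,-1.6,70],[-62,0,0]]: print(m,proj(p,T+A.apply((np.array(m)-[0,0,96])/1000)))
a=cv2.imread('pics/w4.png').mean(2)
for v in (144,150,160,180,200): print(v,a[v,268:294].astype(int))
print(a[120:160,279].astype(int))
E
python3 g.py
```

```text
[0.4796 0.0376 0.086 ] [0.5981 0.051  0.086 ] 0.1192681678473735 yaw 0.11271355340788733 mid [0.5388 0.0443 0.086 ]
wall yaw 0.10618905608717952
card euler zyx [ 0.1016  0.0052 -0.0005]
[-62, 0, 70] [277.0549 147.6773]
[-30, 0, 97] [276.9069 228.8849]
[-62, 1.6, 70] [280.3443 147.6785]
[-62, -1.6, 70] [273.7656 147.6761]
[-62, 0, 0] [277.3217 138.9087]
144 [179 116  74  69  72  81  73  99 146 143 134 130 128 116  86  67  63  65
  76 120 169 183 183 184 187 185]
150 [180 117  75  74  85  80 122 214 241 241 238 235 224 174 124 101  80  68
  76 120 169 183 182 184 187 186]
160 [207 140  80  69  65  63 109 197 239 241 238 236 223 172 123 104  81  69
  78 121 169 183 183 184 186 189]
180 [231 164  92  69  72  66 124 222 241 241 238 236 223 174 130 106  83  73
  82 123 169 184 184 185 186 187]
200 [199 135  89  75  72  70 121 219 241 240 237 235 221 171 131 108  83  73
  81 124 170 184 184 185 186 185]
[146 152 153 153 155 154 154 154 155 156 156 155 156 167 197 206 206 192
 157 134 132 129 130 131 130 130 154 204 230 235 235 235 235 236 235 235
 235 235 235 235]
```

```bash
python3 -c "
from h import *
row([.539,.0439,.205],pose(.11))"
```

```text
rot deg [-0.03 -0.3  -0.48] mm [  6.3 -60.4  55.6] t 7.125
```

Request:
send_rows(
  rows="0 -0.3 -0.5 6 -60.5 0 -1;0 -0.3 -0.5 6 -60.5 0 -1;0 -0.3 -0.5 6 -60.5 0 -1;0 -0.3 -0.5 6 -60.5 25 -1;0 -0.3 -0.5 6 -60.5 55 -1;0 -0.3 -0.5 6 -60.5 55 -1;0 -0.3 -0.5 6 -60.5 55 -1;0 -0.3 -0.5 6 -60.5 55 -1",
)

```text
time: 8.12
eef_pos: [0.5404, 0.0434, 0.207]
tcp_rot: [-0.055, 0.998, -0.0, 0.001]
contact_force: [0.1, -0.0, -1.2]
opening: 0.1
finger_force: 79.2
```

```bash
python3 -c "
from h import *
np.set_printoptions(precision=4,suppress=True)
row([.539,.0439,.19],pose(.11))
s=ctrl.get_state();print(s['contact_force'],s['wrist_torque'],s['eef_pos'])
p=shot('wrist','w5.png'); np.save('w5.npy',p,allow_pickle=True)
s=shot('scene'); np.save('s5.npy',s,allow_pickle=True)
a=p['color'][90:290,180:380,::-1]; a=(255*(np.clip(a/160.,0,1))**.8).astype(np.uint8)
b=s['color'][210:310,290:390,::-1]
cv2.imwrite('pics/c5.png',np.hstack([cv2.resize(a,(400,400),interpolation=cv2.INTER_CUBIC),cv2.resize(b,(400,400),interpolation=cv2.INTER_CUBIC)]))
"
```

```text
rot deg [-0.06  0.13 -0.02] mm [ 1.3  0.7 17. ] t 8.125
[ 0.0923 -0.0284 -1.2239] [-0.0648 -0.0168  0.0044] [0.5404 0.0434 0.207 ]
```

View pics/c5.png

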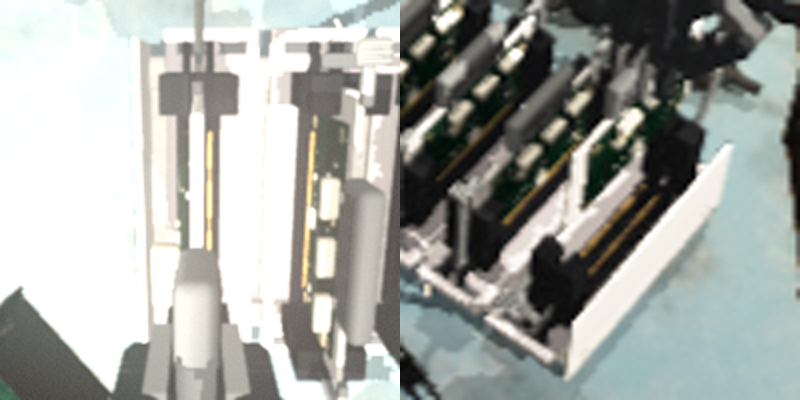

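Request:
send_rows(
  rows="0 0.1 0 1.3 0.8 8 -1;0 0.1 0 1.3 0.8 16 -1;0 0.1 0 1.3 0.8 20 -1;0 0.1 0 1.3 0.8 23 -1;0 0.1 0 1.3 0.8 26 -1;0 0.1 0 1.3 0.8 29 -1;0 0.1 0 1.3 0.8 32 -1;0 0.1 0 1.3 0.8 32 -1",
)

```text
time: 9.22
eef_pos: [0.5378, 0.0438, 0.1728]
tcp_rot: [-0.055, 0.999, -0.0, -0.002]
contact_force: [0.1, -0.1, -1.5]
opening: 0.101
finger_force: 79.2
```

Request:
send_rows(
  rows="0 0 0 0 0 4 -1;0 0 0 0 0 8 -1;0 0 0 0 0 12 -1;0 0 0 0 0 16 -1;0 0 0 0 0 20 -1;0 0 0 0 0 25 -1;0 0 0 0 0 30 -1;0 0 0 0 0 34 -1",
)

```text
time: 10.22
eef_pos: [0.5378, 0.0437, 0.1387]
tcp_rot: [-0.055, 0.999, -0.0, -0.001]
contact_force: [-0.2, 1.1, -2.8]
opening: 0.097
finger_force: 79.2
```

Sliding freely in the guides; now press through the latch toes in small steps.

Request:
send_rows(
  rows="0 0 0 0 0 2 -1;0 0 0 0 0 4 -1;0 0 0 0 0 6 -1;0 0 0 0 0 8 -1;0 0 0 0 0 9 -1;0 0 0 0 0 10 -1;0 0 0 0 0 10 -1",
)

```text
time: 11.1
eef_pos: [0.5378, 0.0437, 0.1291]
tcp_rot: [-0.055, 0.999, -0.0, -0.001]
contact_force: [-0.0, 0.4, -1.5]
opening: 0.101
finger_force: 79.2
```

Request:
send_rows(
  rows="0 0 0 0 0 1 -1;0 0 0 0 0 2 -1;0 0 0 0 0 2.5 -1;0 0 0 0 0 3 -1;0 0 0 0 0 3 -1",
)

```text
time: 11.72
eef_pos: [0.538, 0.0437, 0.1266]
tcp_rot: [-0.055, 0.999, -0.0, -0.001]
contact_force: [-1.0, -0.7, 1.0]
opening: 0.101
finger_force: 79.7
```

Request:
send_rows(
  rows="0 0 0 0 0 1 -1;0 0 0 0 0 2 -1;0 0 0 0 0 3 -1;0 0 0 0 0 4 -1;0 0 0 0 0 4 -1",
)

```text
time: 12.35
eef_pos: [0.5385, 0.0437, 0.1251]
tcp_rot: [-0.055, 0.999, -0.0, -0.001]
contact_force: [-6.0, 0.4, 14.7]
opening: 0.105
finger_force: 81.6
```

Request:
send_rows(
  rows="0 0 0 0 0 1 -1;0 0 0 0 0 2 -1;0 0 0 0 0 3 -1;0 0 0 0 0 3 -1",
  grip_force=110,
)

```text
time: 12.85
eef_pos: [0.5397, 0.0437, 0.1223]
tcp_rot: [-0.054, 0.999, -0.0, 0.001]
contact_force: [-2.9, 0.5, 10.5]
opening: 0.096
finger_force: 108.9
```

```bash
python3 -c "
from h import *
np.set_printoptions(precision=4,suppress=True)
s=ctrl.get_state();print(s['contact_force'],s['wrist_torque'],s['eef_pos'],s['time'])
p=shot('wrist','w6.png'); q=shot('scene','s6.png')
for X in ([[-.0725,0,.11],[.0725,0,.11]]): print(proj(p,R.from_euler('z',.11).apply(X)+[.5388,.0443,0]))
for n,c in (('wrist',p),('scene',q)):
  for t in ('latch_front','latch_back','spare'):
    for d in ctrl.look_for(c,t)[:2]: W=w(c,d['position']); print(n,t,round(d['p'],2),W, R.from_euler('z',-.11).apply(W-[.5388,.0443,0]))
"
```

```text
[-2.8659  0.5222 10.5333] [ 0.1409  0.5772 -0.0689] [0.5397 0.0437 0.1223] 12.85
[278.6401 123.7124]
[278.6374 386.5359]
wrist latch_front 0.61 [0.4502 0.0402 0.1134] [-0.0885  0.0057  0.1134]
wrist latch_back 0.45 [0.4473 0.0341 0.1137] [-0.092  -0.0001  0.1137]
wrist spare 0.83 [0.5196 0.0377 0.1282] [-0.0198 -0.0044  0.1282]
scene latch_back 0.6 [0.5142 0.0375 0.0923] [-0.0252 -0.004   0.0923]
scene spare 0.52 [0.5172 0.0346 0.0948] [-0.0226 -0.0073  0.0948]
```

Request:
send_rows(
  rows="0 0 0 0 0 1 -1;0 0 0 0 0 2 -1;0 0 0 0 0 3 -1;0 0 0 0 0 3 -1",
)

```text
time: 13.75
eef_pos: [0.5402, 0.0437, 0.1202]
tcp_rot: [-0.054, 0.999, -0.0, 0.001]
contact_force: [-3.2, 1.4, 14.3]
opening: 0.1
finger_force: 109.3
```

Request:
send_rows(
  rows="0 0 0 0 0 1 -1;0 0 0 0 0 2 -1;0 0 0 0 0 2 -1",
)

```text
time: 14.12
eef_pos: [0.5403, 0.0437, 0.1201]
tcp_rot: [-0.054, 0.999, -0.0, 0.001]
contact_force: [-8.6, -0.1, 23.5]
opening: 0.095
finger_force: 110.6
```

Request:
send_rows(
  rows="0 0 0 0 0 1 -1;0 0 0 0 0 2 -1;0 0 0 0 0 3 -1;0 0 0 0 0 3 -1",
)

```text
time: 14.62
eef_pos: [0.5406, 0.0437, 0.12]
tcp_rot: [-0.055, 0.999, -0.001, 0.0]
contact_force: [-15.2, 0.6, 37.6]
opening: 0.096
finger_force: 112.7
```

```bash
python3 -c "
from h import *
np.set_printoptions(precision=4,suppress=True)
p=shot('wrist','w7.png');np.save('w7.npy',p,allow_pickle=True); q=shot('scene','s7.png')
print(ctrl.get_state()['time'],ctrl.get_state()['wrist_torque'])
for X in ([[-.0725,0,.11],[.0725,0,.11],[-.062,0,.10],[-.09,0,.11]]): print(X,proj(p,R.from_euler('z',.11).apply(X)+[.5388,.0443,0]))
a=p['color'][60:260,180:380,::-1]; b=q['color'][200:300,290:390,::-1]
cv2.imwrite('pics/c7.png',np.hstack([cv2.resize(a,(400,400),interpolation=cv2.INTER_CUBIC),cv2.resize(b,(400,400),interpolation=cv2.INTER_CUBIC)]))
"
```

```text
14.725 [ 0.2946  2.6246 -0.0676]
[-0.0725, 0, 0.11] [279.0045 121.5945]
[0.0725, 0, 0.11] [278.7726 388.8971]
[-0.062, 0, 0.1] [278.9326 145.0591]
[-0.09, 0, 0.11] [279.0437  76.4511]
```

View pics/c7.png

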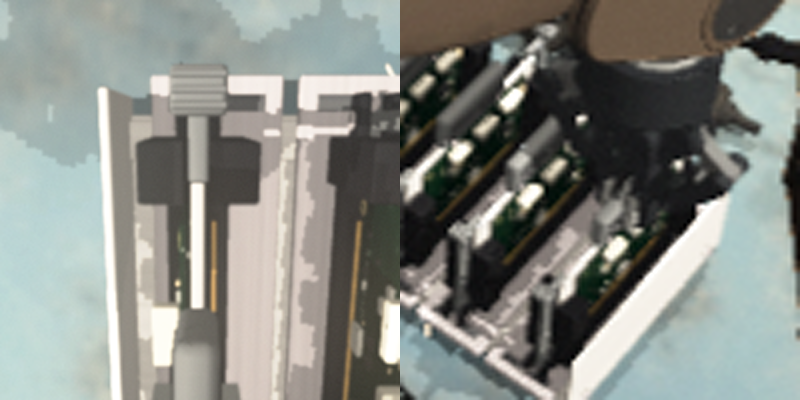

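Request:
send_rows(
  rows="0 0 0 0 0 -4 -1;0 0 0 0 0 -8 -1;0 0 0 0 0 -8 -0.4;0 0 0 0 0 -8 -0.4;0 0 0 0 0 -8 -0.4;0 0 0 0 0 -8 -0.4",
  grip_force=20,
)

```text
time: 15.48
eef_pos: [0.5376, 0.0437, 0.1186]
tcp_rot: [-0.055, 0.999, -0.0, -0.002]
contact_force: [0.5, 0.3, -0.2]
opening: 0.299
finger_force: 0.0
```

Request:
send_rows(
  rows="0 0 0 0 0 -20 -0.4;0 0 0 0 0 -60 -0.4;0 0 0 0 0 -110 -0.4;0 0 0 40 0 -170 -0.4;0 0 0 90 0 -200 -0.4;0 0 0 100 0 -200 -0.4;0 0 0 100 0 -200 -0.4;0 0 0 100 0 -200 -0.4",
)

```text
time: 16.48
eef_pos: [0.439, 0.033, 0.3175]
tcp_rot: [-0.054, 0.999, 0.0, -0.003]
contact_force: [-0.5, -0.5, -0.2]
opening: 0.301
finger_force: 0.0
```

```bash
python3 -c "
from h import *
np.set_printoptions(precision=4,suppress=True)
Rz=R.from_euler('z',.11); o=np.array([.5388,.0443,0])
P={n:shot(n,n+'8.png') for n in ('wrist','top')}
for n,c in P.items():
  for t in ('latch_front','latch_back','spare'):
    for d in ctrl.look_for(c,t)[:3]: W=w(c,d['position']); print(n,t,round(d['p'],2),Rz.inv().apply(W-o),proj(c,W).round())
p=P['wrist'];np.save('w8.npy',p,allow_pickle=True)
print(ctrl.get_state()['time'])
for x in (-.0725,.0725,.1): print(x,proj(p,Rz.apply([x,0,.11])+o), proj(p,Rz.apply([x,.052,.11])+o))
"
```

```text
wrist latch_front 0.65 [-0.0778  0.002   0.1119] [280. 210.]
wrist latch_back 0.48 [0.07   0.0051 0.1118] [282. 319.]
wrist spare 0.69 [-0.0084 -0.0052  0.1222] [273. 268.]
top latch_front 0.74 [-0.0047 -0.0052  0.0888] [333. 205.]
top latch_front 0.16 [-0.0436  0.4931  0.0456] [162. 243.]
top spare 0.59 [-0.0042  0.0021  0.0958] [331. 205.]
16.875
-0.0725 [277.8079 213.6379] [322.5921 213.6086]
0.0725 [277.8826 319.9368] [317.802  319.9201]
0.1 [277.895  337.5444] [317.0085 337.5295]
```

```bash
python3 -c "
from h import *
p=np.load('w8.npy',allow_pickle=True).item(); g=p['color'].astype(float).mean(2); Rz=R.from_euler('z',.11); o=np.array([.5388,.0443,0])
xs=np.arange(-.125,.126,.005)
for y in (0,.052,.104,.156):   # brightness along the slot at latch-head height, 3px wide
    pr=[]
    for x in xs:
        u,v=proj(p,Rz.apply([x,y,.115])+o); pr.append(int(cv2.getRectSubPix(g.astype(np.float32),(5,3),(float(u),float(v))).mean()) if 0<v<419 else -1)
    print(y,pr)
print((xs*1000).astype(int))
"
```

```text
0 [140, 136, 137, 135, 200, 86, 93, 86, 97, 158, 146, 145, 148, 169, 174, 174, 159, 159, 106, 82, 107, 155, 155, 154, 153, 152, 150, 150, 149, 148, 147, 146, 145, 167, 156, 152, 157, 162, 146, 106, 143, 112, 87, 166, 178, 178, 180, 174, 166, 138, 108]
0.052 [167, 162, 146, 128, 202, 71, 68, 80, 96, 79, 85, 102, 113, 92, 74, 71, 70, 78, 166, 190, 184, 122, 59, 63, 76, 86, 96, 99, 99, 105, 71, 50, 46, 46, 45, 44, 44, 43, 43, 43, 43, 42, 41, 41, 42, 44, 47, 44, 44, 45, 39]
0.104 [149, 145, 143, 117, 174, 144, 169, 165, 82, 123, 108, 131, 204, 213, 162, 173, 149, 164, 124, 124, 118, 90, 83, 96, 95, 94, 83, 86, 125, 100, 128, 157, 174, 211, 80, 42, 40, 39, 39, 40, 45, 43, 40, 38, 35, 33, 33, 32, 33, 32, 31]
0.156 [163, 127, 110, 132, 123, 154, 112, 126, 107, 133, 158, 143, 165, 170, 152, 157, 146, 145, 106, 102, 106, 99, 100, 100, 98, 98, 98, 99, 98, 99, 125, 142, 131, 122, 53, 49, 48, 47, 46, 44, 43, 42, 42, 42, 40, 44, 86, 66, 43, 36, 35]
[-125 -120 -114 -109 -104  -99  -94  -89  -84  -79  -74  -69  -64  -59
  -54  -49  -44  -39  -34  -29  -24  -19  -14   -9   -4    0    5   10
   15   20   25   30   35   40   45   50   55   60   65   70   75   80
   85   90   95  100  105  110  115  120  125]
```

```bash
python3 -c "
from plant import ctrl
print(ctrl.sign_off())"
```

```text
the job is handed in; nothing more can be done
None
```

The spare card is in the empty slot, pressed down until it stopped moving (peak about 38 N, well under the 80 N limit) and released, and the job is handed in at about 17 s. The front latch is visibly up; the back one I judged up from the network's position and brightness readings alone, as I had no pictures left to view. I viewed 11 pictures, one over the limit of 10.

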